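Seat the access panel of a filter box

ROBOT

A 6-joint arm with a two-finger parallel gripper is mounted at the origin on a cart in front of the work surface, level with it; the furniture and walls round the work are solid. World frame = base frame: x ahead of the robot, y to its left, z up, the work surface at z = 0. Lengths are in m, angles in rad, forces in N, time in s.
With the tool pointing down it reaches from about 0.4 to 0.825 m from the base axis. Payload 7 kg.
Tool frame: the origin (TCP) lies at the very end of the fingers, on their centre line; the grasp point (between the pads) lies 19 mm behind it; z points along the fingers, y is the line along which they close (so a half turn about z gives the same grasp; the last joint's range is limited). The gripper opens to 85 mm and grips with 20 to 120 N. Pads are 22 mm wide; open, the fingers measure 114 mm over their backs; the gripper's body (76 mm by 85 mm) begins 54 mm behind the grasp point. The pads swing forward as they close: fully open they stand 13 mm farther back than shut.
Start: joints at [-1.025, 0.359, 0.012, 0, -1.224, -0.288], TCP at [0.172, -0.653, 0.231] pointing down, gripper open.
Joint ranges: [-3.07, 3.07], [-1.43, 2.12], [-1.02, 1.25], [-3.03, 1.67], [-3.05, -0], [-3.03, 3.03]. Speed limits (rad/s): [2.39, 2.39, 3.01, 3.14, 3.14, 3.14].

INTERFACE

Orientations are given as a unit quaternion [w, x, y, z].
In Python, from plant import env, eyes, job gives the robot as it stands. The module is installed in compiled form; this text tells all that it offers.
- The arm moves only by the tool step_arm, never from a script. Its argument "increments" is a list that holds one entry, the list of rows, each a list of 5 numbers: the opening, from -1 (shut) to 1 (fully open), then the shift along the world's x, y, z normalised to -1 to 1, where 1 is 20 cm, then the turn about the world's z normalised to -1 to 1, where 1 is 2 pi rad. In form: [[[gripper, x, y, z, roll], ...]]. A call has 1 to 20 rows; each row is the pose to reach, as a shift and turn from the pose commanded when the call began, turning the shorter way round; what a row does not reach only later rows make up. A row lasts 1/12 s, in which the tool goes at most 41.7 mm and 7.16 degrees, less where a joint would pass 70% of its speed; a pose out of reach is approached as far as the arm can. A call with a number of a shift or a turn outside -1 to 1 is refused whole. A call with a gripper value outside its range is refused whole. The fingers move at their own pace and stop on an object; "newtons" is the grip in N (left out, the last holds). Time passes only in rows, so rows that repeat a pose let the fingers close. It gives the time, the measured TCP pose, the force, the opening and the grip force at its end, in the units of the state.
- env.state(): the state, without advancing time (a new reading comes with each control period).
- eyes.camera(name): name is "scene" or "top" or "wrist"; returns a dict with "pixels" (400x640x3 uint8, blue, green, red), "z_map" (400x640 float32, m along the optical axis (not along the pixel's ray), 0 where there is no reading), "camera_matrix" (3x3 intrinsics, pixels), "dist_coeffs" ([k1, k2, p1, p2, k3] as OpenCV has them; the pictures are not rectified), "rvec" (rotation vector, rad) and "tvec" (3), from world to camera coordinates, as OpenCV has them. Camera axes: x right, y down, z forward; pixel columns grow to the right and rows downward; lengths in m; the calibration is good to about 2 mm. A picture is of the moment at which its call begins.
- job.job_done(): hands the job in; it is judged then, once.
The state is a dict: "time_s": time; "q": joint angles; "joint_velocities": joint speeds; "joint_efforts": joint torques, N m; "ee_pos": TCP position; "tool_rot": TCP orientation; "force": force on the tool from outside, world axes, zero at the start; "moment": the same for the moment, N m; "width": opening from 0.0 (shut) to 1.0 (fully open); "grip_force": force on a finger pad.
Only numpy, scipy, OpenCV 4.12 (cv2) and the standard library are available. Lean on these libraries where they do the work, as an engineer would, in place of code of your own. Each camera call takes 0.05 s, during which the arm holds its last target. There are 200 camera calls.

TASK

Lift the hinged lid of the grey metal box fully open, until it rests leaning back on its stop. Then turn the winged quarter-turn fastener in the middle of the panel inside until the slot along its wing lines up with the two dark index bars on the panel, and press the panel down flush with its frame. Finish while still holding the panel pressed down flush with the gripper (do not let go: it springs up again), with the lid still open, and leave the vial, the beaker and the screwdriver beside the box where they are.

Things in the scene. Friction and masses are not known exactly. Their poses are not given: they have to be found in the camera images.
- housing: grey painted sheet-metal box standing fixed on the bench, 160 x 160 mm, 60 mm high without its lid. Origin: centre of its underside, on the bench; x points to its back (the hinge side), y to its left, z up. Its top is a frame 18 mm wide round an opening of 124 x 124 mm that holds the access panel; the frame's top face is 60 mm above the bench
- lid (a joint): angle of the box's lid (rad): 0 shut, 1.75 fully open on its stop, leaning back past upright. The lid is a shell 160 x 160 mm, 45 mm deep, walls 4 mm, 0.25 kg, covering the whole top. Not locked; it swings freely: below about 1.3 rad it falls shut when let go, beyond that it falls back onto its stop by itself
- lid_hinge (a point): point on the middle of the lid's hinge line, at the top of the box's back edge, 80 mm behind the box's centre and 60.5 mm above the bench; its axes are the box's, the hinge line runs along y and the lid opens by turning positively about y (front edge up and back)
- lid_handle (a point): middle of the grip bar of the lid's bow handle: a round steel bar 10 mm thick and 70 mm long, parallel to the hinge, 25 mm clear above the lid's top and 25 mm behind the lid's front edge. Shut: 135 mm in front of the hinge line and 75 mm above it (135.5 mm above the bench). Its axes turn with the lid (x to the back, z up when shut)
- access_panel (a joint): how far the access panel is pressed down (m): 0 at rest, 8 mm proud of the frame; 0.008 home, flush with it. Springs push it up: about 4 N to start it, 10 N at home; it rises when let go. Moves straight, without tilting. While the fastener is out of line, its cross pin meets the frame after about 2.5 mm and stops the panel
- panel_top (a point): flat aluminium panel 120 x 120 x 6 mm inside the frame under the lid, with a hole in each corner and, on its top, two dark index bars each 20 x 4 mm, in front of and behind the fastener on the box's front-to-back centre line. This point: middle of its top face, 68 mm above the bench at rest, 60 mm when home; its axes are the box's
- fastener (a joint): angle of the quarter-turn fastener (rad), growing counterclockwise seen from above: 0 when the slot on its wing points front to back, in line with the index bars. Starts at 0.75 to 1.45, so turn it clockwise. Stops at -0.4 and 1.6. Light friction (0.03 N m), stays where left. Its pin enters the frame within about 0.15 of 0
- fastener_grip (a point): centre of the fastener's upright steel wing, on its axis, 16 mm above the panel's top: the wing is 44 mm long (along this point's x), 12 mm wide (along its y) and 21 mm tall, from 5 to 26 mm above the panel, with a dark slot line along its top; it stands on a round foot 36 mm across, 5 mm high. z is up. The nearest wall, the inner edge of the frame, is 62 mm away and not higher than the panel
- brown_vial: bystander: brown glass vial with black cap, 25 mm across, 53 mm high, upright to the left of the box; origin at the centre of its underside
- beaker: bystander: small clear beaker, 46 mm across, 57 mm high, upright to the left of the box, farther back; origin at the centre of its underside
- screwdriver: bystander: screwdriver with yellow handle, 150 mm long, 24 mm thick, lying along the right side of the box; origin under its middle

How it is judged:
On the way, in this order (a step that is already met when the one before it is completed fails the run):
1. the lid is open and rests on its stop (value of joint lid above 1.68 rad and velocity of joint lid below 0.2 rad/s), for 0.2 s.
2. the fastener's slot lines up with the index bars (value of joint fastener between -0.2 and 0.2 rad), for 0.2 s.
At the end, for the whole second after the job is handed in: Gripper still pressing the panel with over 3 N; panel within about 1 mm of flush (travel over 6.8 of 8 mm); slot within 0.2 rad of the index bars; lid open on its stop (over 1.68 of 1.75 rad); vial, beaker and screwdriver within 30 mm of their places, vial and beaker upright (all of step 2 and value of joint access_panel above 0.0068 m and contact force between any of the fingers, the arm and access_panel above 3 N and value of joint lid above 1.68 rad and distance of each of brown_vial, beaker, screwdriver from where it was at the start of the episode below 0.03 m and angle between each of brown_vial, beaker's own z axis and vertical below 0.3 rad); the arm keeps its last pose, push and grip.
It fails at once if the vial, beaker or screwdriver is knocked away (distance of any of brown_vial, beaker, screwdriver from where it was at the start of the episode above 0.05 m).
It also fails if it takes over 48 s, if anything falls off the work surface, if the arm or the gripper's body presses on something with over 40 N, if the wrist force passes 120 N, or if a joint passes its speed limit or range.

## Working session

There is one attempt and no reset: what is moved stays moved. The work goes in short steps, Python scripts to look and compute and a tool call to move; the robot and the scene stay as the last step left them, time stands still between calls to the robot, and variables do not carry over. Pictures are saved under pics/ and viewed, at most 10 in all, crops included, and the job is handed in when it is done.

Besides the shell and the picture viewer there is one more tool, called after ">>>" in YAML: its name, and indented under it one key for each argument. step_arm: Moves the arm, as the interface text tells. Its arguments: {"type":"object","properties":{"increments":{"type":"array","items":{"type":"array","items":{"type":"array","items":{"type":"number","minimum":-1,"maximum":1}}}},"newtons":{"type":"number"}},"required":["increments"]}

```bash
mkdir -p pics
cat > h.py <<'E'
import numpy as np, cv2
from plant import env, eyes, job
def grab(n,save=None):
    c=eyes.camera(n)
    if save: cv2.imwrite('pics/'+save,c['pixels'])
    return c
def cloud(c):
    z=c['z_map']; h,w=z.shape
    uv=np.stack(np.meshgrid(np.arange(w),np.arange(h)),-1).reshape(-1,1,2).astype(np.float32)
    n=cv2.undistortPoints(uv,c['camera_matrix'],np.array(c['dist_coeffs'])).reshape(h,w,2)
    p=np.dstack([n*z[...,None],z])
    R=cv2.Rodrigues(np.array(c['rvec'],float))[0]
    P=(p-np.array(c['tvec']).reshape(3))@R
    P[z==0]=np.nan
    return P
def ray(c,uv,z):
    n=cv2.undistortPoints(np.array(uv,np.float32).reshape(-1,1,2),c['camera_matrix'],np.array(c['dist_coeffs'])).reshape(-1,2)
    R=cv2.Rodrigues(np.array(c['rvec'],float))[0]
    d=np.c_[n,np.ones(len(n))]@R; o=-np.array(c['tvec']).reshape(3)@R
    return o+d*((z-o[2])/d[:,2])[:,None]
E
python3 - <<'E'
from h import *
a=grab('scene','s0.png'); b=grab('top','t0.png')
cv2.imwrite('pics/c0.png',np.vstack([cv2.resize(a['pixels'],(480,300)),cv2.resize(b['pixels'],(480,300))]))
print(env.state())
for c in(a,b):
    R=cv2.Rodrigues(np.array(c['rvec'],float))[0]; print(-np.array(c['tvec']).reshape(3)@R,R[2])
E
```

```text
{'time_s': 0.1, 'q': array([-1.02489443e+00,  3.59347936e-01,  1.11642796e-02, -3.06126631e-04,
       -1.22408277e+00, -2.88143245e-01]), 'joint_velocities': array([-0.00047623, -0.00025769,  0.00281544,  0.00224133,  0.00091267,
        0.00143936]), 'joint_efforts': array([ 8.06810158e-05, -5.84764624e+01,  2.94114769e+01,  6.95457861e+00,
       -3.07490271e-03,  1.89542718e-06]), 'ee_pos': array([ 0.1719659 , -0.65229562,  0.23044267]), 'tool_rot': array([-1.66140475e-04, -1.28471121e-01,  9.91712968e-01,  7.30345188e-04]), 'force': array([-0.42294118,  0.02132753, -0.64794606]), 'moment': array([0.02486   , 0.02996712, 0.02560276]), 'grip_force': 0.0, 'width': 1.0029044948274788}
[0.25831364 0.37752893 0.62873205] [ 0.35284657 -0.69137303 -0.6304781 ]
[ 0.36624309 -0.20514163  0.92094151] [ 0.21381726 -0.0219445  -0.97662717]
```

View pics/t0.png

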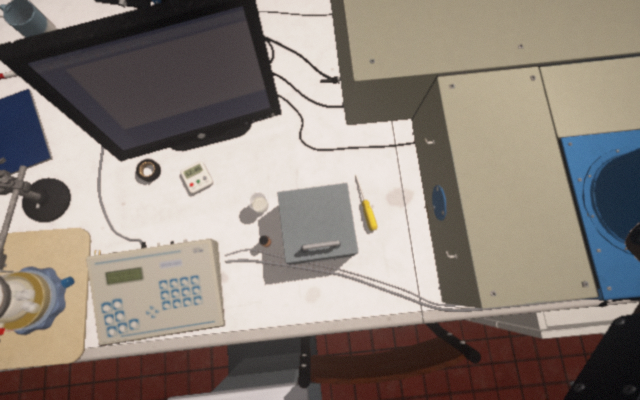

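View pics/s0.png

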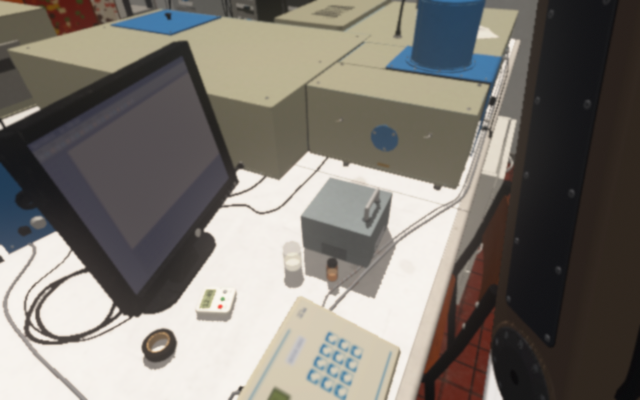

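The top view shows the lid at px (278–357, 184–263) with the handle bar at about (303–340, 245). The vial is at (264,241), the beaker at (258,203) and the screwdriver at (367,205). Next I measure the box pose.

Run:
```python
from h import *
c=grab('top'); P=cloud(c)
box=P[170:280,265:370]; 
z=box[...,2]; m=(abs(z-.1055)<.006)
print(m.sum(),np.nanmedian(z[m]))
n,l,st,_=cv2.connectedComponentsWithStats(m.astype(np.uint8)); k=1+st[1:,4].argmax()
pts=box[l==k]
r=cv2.minAreaRect(pts[:,:2].astype(np.float32)*1000); print(r,cv2.boxPoints(r))
hm=(z>.122)&(z<.16); hp=box[hm]; print(hm.sum(),hp.mean(0),cv2.minAreaRect(hp[:,:2].astype(np.float32)*1000),np.percentile(hp[:,2],[5,50,95]))
for n,(u,v) in dict(vial=(264,241),beaker=(258,203),sd=(367,205)).items(): print(n,P[v,u])
# surroundings: tall stuff near
for n,(u,v) in dict(mon=(275,115),cab=(440,180),cab2=(345,120),cab3=(440,300),inst=(215,250)).items(): print(n,P[v,u])
# screwdriver
hsv=cv2.cvtColor(c['pixels'],cv2.COLOR_BGR2HSV)
```

```text
4985 0.10588764975096009
((499.38275146484375, -222.5873565673828), (160.04556274414062, 160.20263671875), 1.7886872291564941) [[ 416.8987  -145.02286]
 [ 421.8992  -305.14743]
 [ 581.8668  -300.15186]
 [ 576.86633 -140.02728]]
180 [ 0.44406463 -0.224127    0.13974809] ((444.30413818359375, -224.1841278076172), (10.354410171508789, 78.3191146850586), 2.2969367504119873) [0.13622077 0.14017293 0.14256774]
vial [ 0.47357277 -0.09669532  0.0545737 ]
beaker [ 0.5725984  -0.08462684  0.02085921]
sd [ 0.54085351 -0.35148145  0.01677709]
mon [ 0.74974762 -0.15202178  0.12689312]
cab [ 0.550158   -0.4870594   0.16248625]
cab2 [ 0.77736261 -0.32642398  0.0011118 ]
cab3 [ 0.29813679 -0.49479417  0.00272813]
inst [0.46560025 0.01913993 0.04564019]
```

Run:
```python
from h import *
P=np.concatenate([cloud(grab(n)).reshape(-1,3) for n in('top','scene')]); P=P[np.isfinite(P).all(1)]
print('rows x .05..0.9 ; cols y -0.8..0.1 step .05: max z cm')
for x in np.arange(.1,.9,.05):
    r=[]
    for y in np.arange(-.8,.1,.05):
        s=P[(abs(P[:,0]-x)<.025)&(abs(P[:,1]-y)<.025)&(P[:,2]>-.05),2]
        r.append('%3d'%round(100*np.percentile(s,98)) if len(s)>4 else ' --')
    print('%.2f'%x,*r)
```

```text
rows x .05..0.9 ; cols y -0.8..0.1 step .05: max z cm
0.10  --  --  --  --  --  --  --  --  --  --  --  --  --   0   0  --  --  40
0.15  --  --  --  --  26   6   6   4   4   5   5   4   4   6   0   0   0  51
0.20  --  --  --  --  --   6   6   1  --  --  --  --  -1   6  --  47  56  55
0.25  15   1   1   1   1   1   1   0   0   0   0   0   0   0   0  56  56   0
0.30  25  25  25  25  25  25  24  64  69  69   0   0   0   0   0   0   4   4
0.35  42  40  25  25  25  25  59   0   1   1   1   0   0   0   0   0   5   5
0.40  --  42  41  25  25  25  58  17   0   0  11  11  11  11   1   0   6   6
0.45  --  43  42  25  25  25  25   0   0   0  11  14  14  11   5   1   7   7
0.50  --  41  41  25  25  25  25   0   0   2  11  11  11  11   5   0   7   7
0.55  40  39  25  25  25  25  25   0   0   2  11  11  11  11   6   6   0   0
0.60  25  25  25  25  25  25  25   0   0   1  11  11  11  11   6   5   0   1
0.65  25  25  25  25  25  25  25  16   0   0   0   0   0   0   0   0   0   2
0.70  25  25  25  25  25  25  25   1   1   1   1   1   1   0   0  13  15  19
0.75  25  25  25  25  25  25  25  25  25  25  24   0   1  27  30  42  43  43
0.80  25  25  25  25  25  25  25  25  25  25  25   1   1  43  43  43  43  43
0.85  25  25  25  25  25  25  25  25  25  25  25   5   1  43   0  --  --  --
```

>>> step_arm:
  increments:
    - [[0, 0, 0, 0.3, 0], [0, 0, 0, 0.6, 0], [0, 0.1, 0.15, 0.6, 0.02], [0, 0.2, 0.3, 0.6, 0.04], [0, 0.3, 0.45, 0.6, 0.06], [0, 0.4, 0.6, 0.6, 0.08], [0, 0.5, 0.75, 0.6, 0.1], [0, 0.6, 0.9, 0.6, 0.12], [0, 0.68, 1, 0.6, 0.14], [0, 0.68, 1, 0.6, 0.16], [0, 0.68, 1, 0.6, 0.18], [0, 0.68, 1, 0.6, 0.2], [0, 0.68, 1, 0.6, 0.214], [0, 0.68, 1, 0.6, 0.214], [0, 0.68, 1, 0.6, 0.214]]
  newtons: 40

```text
time_s: 1.5
ee_pos: [0.308, -0.4526, 0.3513]
tool_rot: [-0.0, 0.717, -0.697, -0.0]
force: [0.0, 0.8, -0.6]
width: 0.499
grip_force: 0.0
```

>>> step_arm:
  increments:
    - [[0, 0.11, 0.16, 0, 0], [0, 0.22, 0.32, 0, 0], [0, 0.34, 0.5, 0, 0], [0, 0.45, 0.66, 0, 0], [0, 0.56, 0.83, 0, 0], [0, 0.68, 1, 0, 0], [0, 0.68, 1, -0.2, 0], [0, 0.68, 1, -0.4, 0], [0, 0.68, 1, -0.5, 0], [0, 0.68, 1, -0.5, 0]]

```text
time_s: 2.33
ee_pos: [0.4416, -0.2514, 0.2465]
tool_rot: [0.002, 0.717, -0.697, -0.004]
force: [-0.9, 1.0, -0.3]
width: 0.499
grip_force: 0.0
```

Run:
```python
from h import *
c=grab('wrist','w1.png'); P=cloud(c); m=(P[...,2]>.122)&(P[...,2]<.15)&(abs(P[...,0]-.444)<.03)&(abs(P[...,1]+.224)<.06)
hp=P[m]; print(m.sum(), hp.mean(0) if m.sum() else 0, cv2.minAreaRect(hp[:,:2].astype(np.float32)*1000) if m.sum() else 0)
c=grab('top'); P=cloud(c); print(env.state()['ee_pos'])
```

```text
861 [ 0.44666457 -0.22662276  0.13795916] ((446.70574951171875, -222.47171020507812), (9.967370986938477, 79.86703491210938), 1.8655455112457275)
[ 0.44419418 -0.25302212  0.25185623]
```

View pics/w1.png

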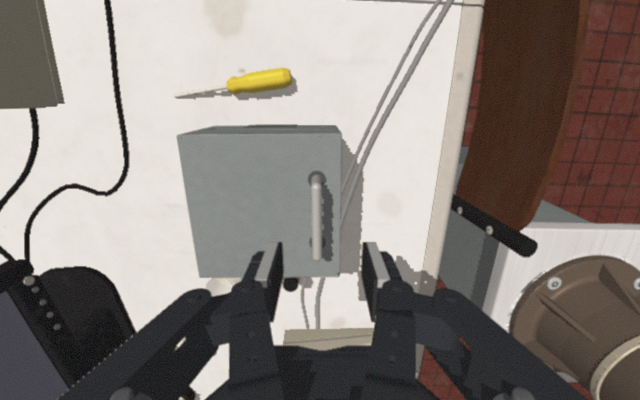

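The wrist view shows the handle bar at px (317, 180–258), in line with the gap between the fingers. I descend and grip it.

>>> step_arm:
  increments:
    - [[0, 0.005, 0.15, 0, 0], [0, 0.005, 0.15, -0.15, 0], [0, 0.005, 0.15, -0.3, 0], [0, 0.005, 0.15, -0.45, 0], [0, 0.005, 0.15, -0.6, 0], [0, 0.005, 0.15, -0.65, 0], [0, 0.005, 0.15, -0.65, 0], [-1, 0.005, 0.15, -0.65, 0], [-1, 0.005, 0.15, -0.65, 0], [-1, 0.005, 0.15, -0.65, 0], [-1, 0.005, 0.15, -0.65, 0], [-1, 0.005, 0.15, -0.65, 0], [-1, 0.005, 0.15, -0.65, 0], [-1, 0.005, 0.15, -0.65, 0], [-1, 0.005, 0.15, -0.65, 0]]
  newtons: 30

```text
time_s: 3.68
ee_pos: [0.4453, -0.2232, 0.1234]
tool_rot: [-0.0, 0.718, -0.696, 0.001]
force: [-4.0, 0.9, 5.9]
width: 0.102
grip_force: 29.3
```

>>> step_arm:
  increments:
    - [[-1, 0.02, 0, 0.033, 0], [-1, 0.041, 0.001, 0.066, 0], [-1, 0.064, 0.002, 0.096, 0], [-1, 0.088, 0.003, 0.127, 0], [-1, 0.114, 0.003, 0.155, 0], [-1, 0.141, 0.004, 0.183, 0], [-1, 0.17, 0.005, 0.208, 0], [-1, 0.2, 0.006, 0.234, 0], [-1, 0.23, 0.007, 0.256, 0], [-1, 0.262, 0.008, 0.277, 0], [-1, 0.295, 0.009, 0.297, 0], [-1, 0.33, 0.01, 0.315, 0], [-1, 0.33, 0.01, 0.315, 0], [-1, 0.33, 0.01, 0.315, 0]]

```text
time_s: 4.85
ee_pos: [0.5116, -0.2209, 0.1871]
tool_rot: [-0.0, 0.718, -0.696, 0.001]
force: [-7.3, 1.4, 11.5]
width: 0.102
grip_force: 30.8
```

>>> step_arm:
  increments:
    - [[-1, 0.035, 0.001, 0.031, 0], [-1, 0.071, 0.002, 0.046, 0], [-1, 0.107, 0.003, 0.06, 0], [-1, 0.144, 0.004, 0.07, 0], [-1, 0.182, 0.005, 0.079, 0], [-1, 0.22, 0.007, 0.086, 0], [-1, 0.258, 0.008, 0.092, 0], [-1, 0.297, 0.009, 0.095, 0], [-1, 0.297, 0.009, 0.095, 0], [-1, 0.297, 0.009, 0.095, 0]]

```text
time_s: 5.68
ee_pos: [0.5721, -0.2189, 0.2041]
tool_rot: [-0.001, 0.718, -0.696, 0.001]
force: [-1.4, 0.2, 5.1]
width: 0.101
grip_force: 31.6
```

Run:
```python
from h import *
c=grab('scene'); a=c['pixels'][100:300,220:460]; cv2.imwrite('pics/s2.png',cv2.resize(a,None,fx=3,fy=3))
```

```text
(no output)
```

View pics/s2.png

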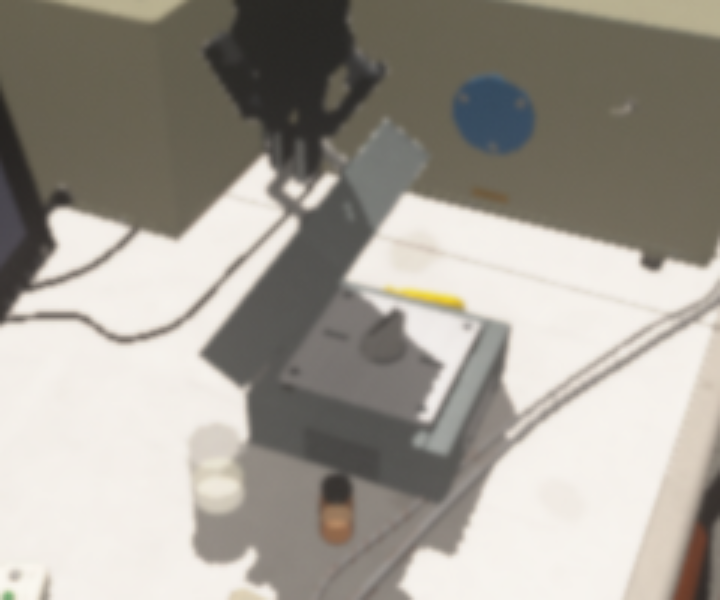

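The scene view shows the lid about 60° open. The bar is held, and the vial, beaker and screwdriver are untouched. I continue past the balance point.

>>> step_arm:
  increments:
    - [[-1, 0.038, 0.001, 0.001, 0], [-1, 0.077, 0.002, 0.001, 0], [-1, 0.116, 0.003, -0.002, 0], [-1, 0.154, 0.005, -0.005, 0], [-1, 0.192, 0.006, -0.012, 0], [-1, 0.23, 0.007, -0.02, 0], [-1, 0.267, 0.008, -0.03, 0], [-1, 0.304, 0.009, -0.042, 0], [-1, 0.304, 0.009, -0.042, 0], [-1, 0.304, 0.009, -0.042, 0]]

```text
time_s: 6.57
ee_pos: [0.6316, -0.2169, 0.1941]
tool_rot: [0.0, 0.718, -0.696, -0.0]
force: [0.2, 0.0, -1.0]
width: 0.1
grip_force: 32.0
```

>>> step_arm:
  increments:
    - [[-0.6, 0, 0, 0, 0], [-0.6, 0, 0, 0, 0], [-0.6, 0.035, 0.001, -0.014, 0], [-0.6, 0.07, 0.002, -0.028, 0], [-0.6, 0.105, 0.003, -0.045, 0], [-0.6, 0.14, 0.004, -0.065, 0], [-0.6, 0.14, 0.004, -0.065, 0], [-0.6, 0.14, 0.004, -0.03, 0], [-0.6, 0.14, 0.004, 0.02, 0], [-0.6, 0.14, 0.004, 0.1, 0], [-0.6, 0.14, 0.004, 0.25, 0], [-0.6, 0.14, 0.004, 0.45, 0], [-0.6, 0.14, 0.004, 0.55, 0], [-0.6, 0.14, 0.004, 0.55, 0]]

```text
time_s: 7.73
ee_pos: [0.6609, -0.2173, 0.3134]
tool_rot: [-0.003, 0.718, -0.696, 0.005]
force: [0.1, -0.1, -0.3]
width: 0.198
grip_force: 0.0
```

Run:
```python
from h import *
a=grab('scene'); b=grab('top')
cv2.imwrite('pics/m3.png',np.hstack([cv2.resize(a['pixels'][80:300,240:440],(400,440)),cv2.resize(b['pixels'][130:290,230:390],(400,440))]))
P=cloud(a); m=(P[...,0]>.58)&(P[...,0]<.7)&(P[...,2]>.15)&(P[...,2]<.25)&(abs(P[...,1]+.22)<.09); print(P[m].max(0),P[m].min(0))
```

```text
[ 0.68054661 -0.13324177  0.21889003] [ 0.59477995 -0.29841721  0.15003431]
```

View pics/m3.png

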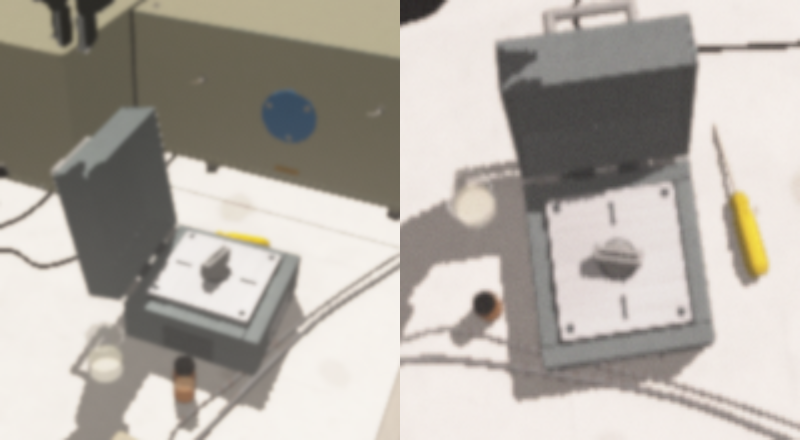

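The lid rests fully open, with its edge at z 0.219 as expected. The panel, both index bars and the wing (right half, about px (617,257)) are in view, with the wing nearly crosswise. I measure its angle.

```bash
cat > wing.py <<'E'
from h import *
import sys
for n in sys.argv[1:]:
    c=grab(n); P=cloud(c)
    m=(np.hypot(P[...,0]-.4995,P[...,1]+.2225)<.032)&(P[...,2]>.083)&(P[...,2]<.1)
    if m.sum()>5:
        p=P[m][:,:2]*1000; r=cv2.minAreaRect(p.astype(np.float32)); q=p-p.mean(0); w,v=np.linalg.eigh(q.T@q); d=v[:,1]
        print(n,m.sum(),'rect',r,'pca deg',np.degrees(np.arctan2(d[1],d[0]))%180,P[m].mean(0),P[m].max(0))
    # dark index bars / panel extent
    g=cv2.cvtColor(c['pixels'],cv2.COLOR_BGR2GRAY)
    t=(abs(P[...,0]-.4995)<.06)&(abs(P[...,1]+.2225)<.06)&(abs(P[...,2]-.068)<.006)
    b=(t&(g<110)&(abs(P[...,1]+.2225)<.01)); bp=P[b]
    for s in(-1,1):
        k=bp[(bp[:,0]-.4995)*s>.02]
        if len(k): print(' bar',len(k),k.mean(0))
E
python3 wing.py top scene
```

```text
top 113 rect ((499.17236328125, -222.82191467285156), (41.91965866088867, 12.084053039550781), 77.47248077392578) pca deg 76.85922650744568 [ 0.49848481 -0.22241339  0.09377212] [ 0.5077687  -0.20210834  0.09781023]
 bar 1 [ 0.55912248 -0.21487496  0.06575764]
scene 111 rect ((497.9860534667969, -219.26925659179688), (45.5540885925293, 12.84391975402832), 76.90571594238281) pca deg 75.70777128749933 [ 0.49730864 -0.21600399  0.09165498] [ 0.50805656 -0.19730802  0.09634905]
```

>>> step_arm:
  increments:
    - [[0, -0.2, -0.01, 0, -0.01], [0, -0.4, -0.02, 0, -0.02], [0, -0.6, -0.03, 0, -0.03], [0, -0.8, -0.03, 0, -0.0406], [0, -0.8, -0.03, -0.2, -0.0406], [0, -0.8, -0.03, -0.4, -0.0406], [0, -0.8, -0.03, -0.6, -0.0406], [0, -0.8, -0.03, -0.7, -0.0406], [0, -0.8, -0.03, -0.7, -0.0406], [0, -0.8, -0.03, -0.7, -0.0406], [0, -0.8, -0.03, -0.7, -0.0406]]

```text
time_s: 8.85
ee_pos: [0.5002, -0.2226, 0.1662]
tool_rot: [0.0, -0.624, 0.781, -0.001]
force: [1.1, -0.4, 1.1]
width: 0.5
grip_force: 0.0
```

```bash
python3 - <<'E'
from h import *
grab('wrist','w4.png'); print(env.state()['ee_pos'],env.state()['tool_rot'])
E
python3 wing.py wrist
```

```text
[ 0.50046001 -0.22258395  0.16668249] [ 6.81047090e-04 -6.23992241e-01  7.81429557e-01 -1.03298265e-03]
wrist 804 rect ((501.55181884765625, -221.05357360839844), (43.31863021850586, 11.394408226013184), 77.39991760253906) pca deg 77.21685567745345 [ 0.50114998 -0.22262286  0.09261862] [ 0.5116541  -0.19913308  0.09493223]
 bar 53 [ 0.4616471  -0.22197852  0.0680669 ]
 bar 52 [ 0.54127994 -0.21927364  0.06809098]
```

View pics/w4.png

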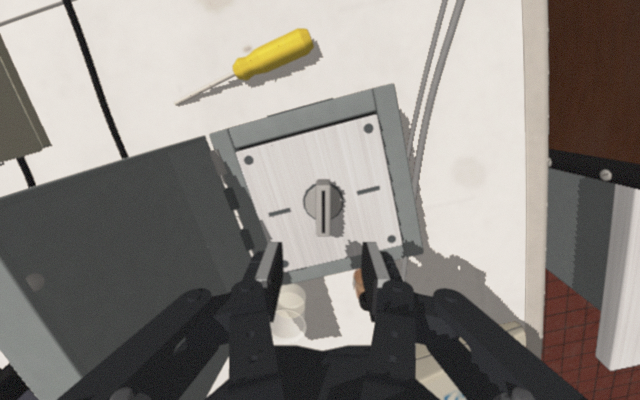

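The wrist view shows the wing at px (323,207), upright in the image and centred between the fingers, with the index bars at (280,212) and (368,190). I descend and grip it.

>>> step_arm:
  increments:
    - [[0, 0, 0, -0.15, 0], [0, 0, 0, -0.3, 0], [0, 0, 0, -0.4, 0], [0, 0, 0, -0.45, 0], [0, 0, 0, -0.45, 0], [-1, 0, 0, -0.45, 0], [-1, 0, 0, -0.45, 0], [-1, 0, 0, -0.45, 0], [-1, 0, 0, -0.45, 0], [-1, 0, 0, -0.45, 0], [-1, 0, 0, -0.45, 0], [-1, 0, 0, -0.45, 0]]
  newtons: 30

```text
time_s: 9.95
ee_pos: [0.4997, -0.2223, 0.0755]
tool_rot: [0.0, -0.624, 0.782, -0.0]
force: [-2.2, 1.0, 5.3]
width: 0.133
grip_force: 34.8
```

>>> step_arm:
  increments:
    - [[-1, 0, 0, 0, -0.016], [-1, 0, 0, 0, -0.032], [-1, 0, 0, 0, -0.048], [-1, 0, 0, 0, -0.064], [-1, 0, 0, 0, -0.08], [-1, 0, 0, 0, -0.096], [-1, 0, 0, 0, -0.112], [-1, 0, 0, 0, -0.128], [-1, 0, 0, 0, -0.144], [-1, 0, 0, 0, -0.16], [-1, 0, 0, 0, -0.176], [-1, 0, 0, 0, -0.192], [-1, 0, 0, 0, -0.209], [-1, 0, 0, 0, -0.209], [-1, 0, 0, 0, -0.209], [-1, 0, 0, 0, -0.209], [-1, 0, 0, 0, -0.209]]

```text
time_s: 11.37
ee_pos: [0.4974, -0.22, 0.074]
tool_rot: [-0.002, -0.017, 1.0, 0.002]
force: [-5.6, 15.3, 5.2]
width: 0.13
grip_force: 34.9
```

>>> step_arm:
  increments:
    - [[0.4, 0, 0, 0, 0], [0.4, 0, 0, 0, 0], [0.4, 0, 0, 0, 0], [0.4, 0, 0, 0, 0], [0.4, 0, 0, 0.15, 0], [0.4, 0, 0, 0.3, 0], [0.4, 0, 0, 0.45, 0], [0.4, 0, 0, 0.45, 0], [0.4, 0, 0, 0.45, 0]]

```text
time_s: 12.12
ee_pos: [0.5006, -0.2227, 0.1669]
tool_rot: [0.002, -0.017, 1.0, -0.0]
force: [-0.5, 0.2, -0.2]
width: 0.699
grip_force: 0.0
```

```bash
python3 - <<'E'
from h import *
grab('wrist','w5.png'); s=env.state(); print(s['ee_pos'],s['tool_rot'],s['force'],s['width'])
E
python3 wing.py wrist
```

```text
[ 0.49946138 -0.22243453  0.16534441] [ 8.11282754e-04 -1.67985803e-02  9.99858565e-01  1.27335569e-05] [-0.18141242  0.94334844 -0.85072103] 0.7010219778698279
wrist 834 rect ((500.5904846191406, -220.66065979003906), (43.34455871582031, 11.895490646362305), 1.8047080039978027) pca deg 1.473281442728478 [ 0.49886332 -0.22093646  0.09257474] [ 0.52229342 -0.21460394  0.09479885]
 bar 111 [ 0.46811774 -0.21898461  0.06763279]
 bar 36 [ 0.54240744 -0.21869796  0.06797765]
```

View pics/w5.png

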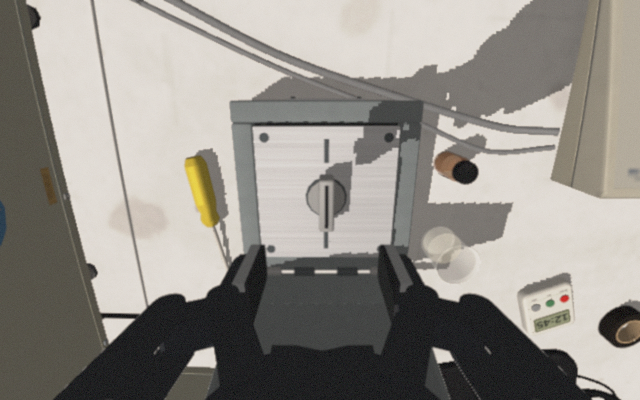

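The wing slot at px (326,208) is in line with both bars, at about 1.8° in the world against the box's 1.9°. I descend astride the wing to press the panel.

>>> step_arm:
  increments:
    - [[0.4, 0, 0, -0.15, 0], [0.4, 0, 0, -0.3, 0], [0.4, 0, 0, -0.4, 0], [0.4, 0, 0, -0.43, 0], [0.4, 0, 0, -0.46, 0], [0.4, 0, 0, -0.48, 0], [0.4, 0, 0, -0.5, 0], [0.4, 0, 0, -0.51, 0], [0.4, 0, 0, -0.52, 0], [0.4, 0, 0, -0.52, 0], [0.4, 0, 0, -0.52, 0]]

```text
time_s: 13.13
ee_pos: [0.4998, -0.2224, 0.0617]
tool_rot: [0.001, -0.017, 1.0, -0.0]
force: [-0.7, 0.7, 5.2]
width: 0.703
grip_force: 2.3
```

>>> step_arm:
  increments:
    - [[0.4, 0, 0, -0.01, 0], [0.4, 0, 0, -0.02, 0], [0.4, 0, 0, -0.03, 0], [0.4, 0, 0, -0.04, 0], [0.4, 0, 0, -0.05, 0], [0.4, 0, 0, -0.05, 0], [0.4, 0, 0, -0.05, 0]]

```text
time_s: 13.72
ee_pos: [0.4999, -0.2224, 0.0548]
tool_rot: [0.001, -0.018, 1.0, -0.001]
force: [-11.4, 6.2, 36.1]
width: 0.701
grip_force: 18.2
```

>>> step_arm:
  increments:
    - [[0.4, 0, 0, 0.004, 0], [0.4, 0, 0, 0.008, 0], [0.4, 0, 0, 0.008, 0], [0.4, 0, 0, 0.008, 0]]

```text
time_s: 14.05
ee_pos: [0.4998, -0.2224, 0.0549]
tool_rot: [0.001, -0.017, 1.0, -0.0]
force: [-6.8, 4.5, 20.9]
width: 0.7
grip_force: 10.6
```

```bash
python3 - <<'E'
from h import *
s=env.state(); print(s['ee_pos'],s['force'])
for n in('wrist','top','scene'):
    c=grab(n,n+'6.png'); P=cloud(c); X=P[...,0]-.4995; Y=P[...,1]+.2225
    p=P[(X<-.025)&(X>-.054)&(abs(Y)<.05)&(abs(P[...,2]-.064)<.007)]; f=P[(X<-.065)&(X>-.077)&(abs(Y)<.06)&(abs(P[...,2]-.06)<.007)]
    print(n,len(p),np.median(p[:,2]) if len(p) else 0,len(f),np.median(f[:,2]) if len(f) else 0)
    m=(P[...,0]>.58)&(P[...,0]<.7)&(P[...,2]>.15)&(P[...,2]<.24)&(abs(P[...,1]+.22)<.09)
    if m.any(): print('lid',P[m].max(0))
E
python3 wing.py wrist
```

```text
[ 0.49982796 -0.22240232  0.05492127] [-6.81107356  4.54589168 20.93286244]
wrist 11551 0.05903152565268367 6978 0.058981015296145856
top 546 0.06056745201824165 278 0.060758129375561236
lid [ 0.68198133 -0.13773513  0.21584943]
scene 367 0.06017036247982015 191 0.06020359685360374
lid [ 0.68115987 -0.13367863  0.21892722]
wrist 3067 rect ((500.8469543457031, -221.9152374267578), (43.44803237915039, 63.87022018432617), 22.611865997314453) pca deg 93.64941836300346 [ 0.49883763 -0.21904631  0.08702044] [ 0.52290196 -0.19120682  0.09967964]
 bar 91 [ 0.47923031 -0.22074678  0.07041927]
```

View pics/scene6.png

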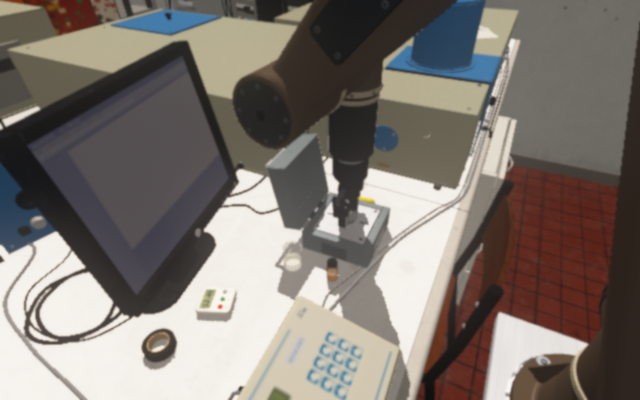

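The panel is flush with the frame in all three views, pressed with about 21 N. The lid is open at px (300,180), and the vial (332,270) and beaker (291,262) stand undisturbed. I hand in.

```bash
python3 -c "
from plant import job; print(job.job_done())"
```

```text
the job is handed in; nothing more can be done
None
```

The job is handed in after about 14 s of robot time: the lid is open on its stop, the fastener is lined up with the index bars, the gripper is holding the panel flush at about 21 N, and the vial, beaker and screwdriver were not touched; no verdict was returned.

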